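# Grade cake-topper balls by size in the bakery cold store

### The arm

A 6-joint arm with a two-finger parallel gripper is mounted at the origin on the work surface. World frame = base frame: x ahead of the robot, y to its left, z up, the work surface at z = 0. Lengths are in mm, angles in rad, forces in N, time in s.
With the tool pointing down it reaches from about 400 to 925 mm from the base axis. Payload 12.5 kg.
Tool frame: the origin (TCP) lies midway between the tips of the shut fingers; the grasp point (between the pads) lies 19 mm behind it; x points along the fingers, y is the direction in which the jaws open and shut, and the axes are right-handed (so a half turn about x gives the same grasp; the last joint's range is limited). The gripper opens to 95 mm and grips with 3 to 60 N. Pads are 20 mm wide; open, the fingers measure 119 mm over their backs; the gripper's body (75 mm by 180 mm) begins 59 mm behind the grasp point.
Start: joints at [-1.423, 0.491, 1.559, -0, 1.092, -0.106], TCP at [156.95, -604.991, 214.661] pointing down, gripper open.
Joint ranges: [-3.1, 3.1], [-0.84, 2.19], [0.05, 2.79], [-1.13, 4.28], [0.06, 2.93], [-2.69, 2.69]. Speed limits (rad/s): [2.22, 2.22, 2.79, 3.14, 3.14, 3.14].

### API

Orientations are given as [roll, pitch, yaw] about the fixed x, y, z axes, in that order (R = Rz(yaw) Ry(pitch) Rx(roll)).
In Python, from cell import sensors, read_camera, get_calibration, order gives the robot as it stands. The module is installed in compiled form; this text tells all that it offers.
- The arm moves only by the tool servo_tool, never from a script. Its argument "steps" is text: rows parted by semicolons, each of 7 numbers parted by spaces: the shift along the tool's x, y, z in mm, then the turn, a rotation vector about the tool's x, y, z in rad, then the finger opening in mm, from 0 to 95.1. A call has exactly 8 rows; each row shifts and turns the pose as measured when the row begins, along the tool's axes as they then stand; what a row does not reach is not made up. A row lasts 1/10 s, in which the tool goes at most 50 mm and 8.59 degrees, less where a joint would pass 70% of its speed; a pose out of reach is approached as far as the arm can. A call is refused whole if a number of a shift passes 50 or a number of a turn 0.15, either way. A call with a gripper value outside its range is refused whole. The fingers move at their own pace and stop on an object; the grip force is fixed at half the most. Time passes only in rows, so rows that do not move let the fingers close, or fill a call up. It gives the time, the measured TCP pose, the force and the opening at its end, in the units of the state.
- sensors.state(): the state, without advancing time (a new reading comes with each control period).
- read_camera(name): name is "scene" or "top" or "wrist"; returns (picture, depth): 384x512x3 uint8, blue, green, red; 384x512 float32, mm along the optical axis (not along the pixel's ray), 0 where there is no reading.
- get_calibration(name): a dict with "mtx" (3x3 intrinsics, pixels), "R" (3x3) and "t" (3): a world point X has camera coordinates R X + t. Camera axes: x right, y down, z forward; pixel columns grow to the right and rows downward; lengths in mm; the calibration is good to about 2 mm. The wrist camera is an equidistant fisheye: a pixel r from the principal point sees the ray r / f radians off the axis. A picture is of the moment at which its call begins: read the wrist's pose just before it. get_calibration takes no time and is no camera call; for the wrist camera it gives the pose at the moment of the call.
- order.job_done(): hands the job in, once; it reports no verdict.
The state is a dict: "t": time; "joints": joint angles; "qvel": joint speeds; "tau": joint torques, N m; "eef_pos": TCP position; "tcp_rot": TCP orientation; "ft_force": force on the tool from outside, world axes, zero at the start; "moment": the same for the moment, N m; "opening": opening from 0.0 (shut) to 1.0 (fully open).
Only numpy, scipy, OpenCV 4.12 (cv2) and the standard library are available. Lean on these libraries where they do the work, as an engineer would, in place of code of your own. Each camera call takes 0.05 s, during which the arm holds its last target.

### The job

Pick up the red scoop by its upright grip and tip its two chocolate balls onto the upper end of the white sorting chute, so that the small pink one drops into the small orange slot and the large brown one rolls on into the large green slot. Then stand the red scoop upright on the steel table again, let go of it, and do not touch the balls with the gripper or disturb the blue scoop.

Things in the scene. Friction and masses are not known exactly. Their poses are not given: they have to be found in the camera images.
- scoop: Red plastic scoop, 160 g, standing on the table. Origin on its flat underside straight below the upright grip: z up, x to its open mouth, y across. Grip: bar 16 mm thick (x), 40 mm wide (y), top at z = 130 mm; take it across the 16 mm at z about 110 mm (the balls reach z = 57 mm). Tray in front of it: 60 mm wide, side walls 62 mm high, base from x = -12 to 110 mm.
- lip (a point): Pouring lip of the red scoop: end of the tray's V-shaped floor, at x = 102, z = 23 mm in the scoop's frame; axes as the scoop. Opening 54 mm wide. The floor rises 8 degrees towards the lip, so the balls stay at the back; dipping the mouth by about 40 degrees (turning about y) rolls both out.
- ball_small: Small pink chocolate ball, diameter 26 mm, 12 g; origin at its centre. It starts in the red scoop, 63 mm in front of the grip's centre.
- ball_large: Large dark-brown chocolate ball, diameter 42 mm, 48 g; origin at its centre. It starts in the red scoop at the back of the tray, behind the small ball.
- chute (a point): Place to pour at: a point in the valley of the fixed white V-shaped chute, 107 mm above the table, 50 mm downhill of its upper end wall. z up, x level and downhill, y across. The chute is 288 mm long, 124 mm wide, slopes 17 degrees; its sides rise 25 degrees from the valley. Upper end wall and skirts reach at most 155 mm above the table. The first slot begins 62 mm downhill of this point.
- hole_small (a point): Middle of the pocket under the small slot, which has orange walls: slot 34 mm wide, 80 mm long, about 100 mm downhill of chute. Axes as for chute. The small ball falls in and lies against its downhill wall, about 27 mm from this point; the large ball rides over it.
- hole_large (a point): Middle of the pocket under the large slot, which has green walls: slot 52 mm wide, 80 mm long, at the lower end of the chute. Axes as for chute. The large ball falls in and lies against its lower end wall, about 20 mm from this point.
- spare: Blue scoop of the same shape and size as the red one (same origin and axes), holding a gold ball 32 mm in diameter; to be left alone. Red and blue scoop may stand in either place.
Not all that is in view belongs to the job. Of the things shaped like the scoop, the red one is meant.

How it is judged:
By the outcome, as a careful person would: the job done as asked, in the order asked, and still so for the second after the job is handed in, with the robot touching nothing.
It also fails if it takes over 51 s, if anything falls off the work surface, if the arm or the gripper's body presses on something with over 40 N, if the wrist force passes 120 N, or if a joint passes its speed limit or range.

## Working session

There is one attempt and no reset: what is moved stays moved. The work goes in short steps, Python scripts to look and compute and a tool call to move; the robot and the scene stay as the last step left them, time stands still between calls to the robot, and variables do not carry over. Pictures are saved under pics/ and viewed, and the job is handed in when it is done.

Besides the shell and the picture viewer there is one more tool, called after "Request:" in YAML: its name, and indented under it one key for each argument. servo_tool: Moves the arm, as the interface text tells. Its arguments: {"type":"object","properties":{"steps":{"type":"string"}},"required":["steps"]}

```bash
mkdir -p pics; ls; python3 - <<'E'
from cell import sensors, read_camera, get_calibration
import cv2,numpy as np
for n in("scene","top"):
    p,d=read_camera(n); cv2.imwrite(f"pics/{n}0.png",p); np.savez(f"{n}0.npz",p=p,d=d)
    c=get_calibration(n); print(n,c)
print(sensors.state())
E
```

```text
pics
scene {'mtx': array([[465.81684829,   0.        , 254.83989015],
       [  0.        , 465.81684829, 189.64140692],
       [  0.        ,   0.        ,   1.        ]]), 'R': array([[ 0.54748819,  0.83646886, -0.02401107],
       [ 0.43218977, -0.30721563, -0.84783876],
       [-0.71656729,  0.45380437, -0.52971021]]), 't': array([-164.35358466, -164.56749779, 1759.8047297 ])}
top {'mtx': array([[426.17184723,   0.        , 250.81950223],
       [  0.        , 426.17184723, 193.53946681],
       [  0.        ,   0.        ,   1.        ]]), 'R': array([[ 0.02393928, -0.99926457, -0.02995381],
       [-0.99411934, -0.02062937, -0.10630698],
       [ 0.10561087,  0.03232257, -0.99388208]]), 't': array([-105.43718724,  490.87511014, 1083.13847504])}
{'t': 0.1, 'joints': array([-1.42264035e+00,  4.91462507e-01,  1.55937473e+00,  3.16730800e-06,
        1.09168851e+00, -1.05583838e-01]), 'qvel': array([-0.00124051, -0.00160369, -0.0035779 ,  0.00100342, -0.00082758,
       -0.00207686]), 'tau': array([ 2.75629260e-03, -6.13626480e+01, -2.58603859e+01,  6.94394507e-02,
        4.70408262e-02, -5.53599909e-05]), 'eef_pos': array([ 156.89313466, -604.77503969,  214.14777288]), 'tcp_rot': array([-1.67939093,  1.56986323,  1.71594008]), 'ft_force': array([ 0.19993509,  0.86786892, -0.75297594]), 'moment': array([0.01549608, 0.00349428, 0.04796814]), 'opening': 0.9973087794117195}
```

View pics/scene0.png

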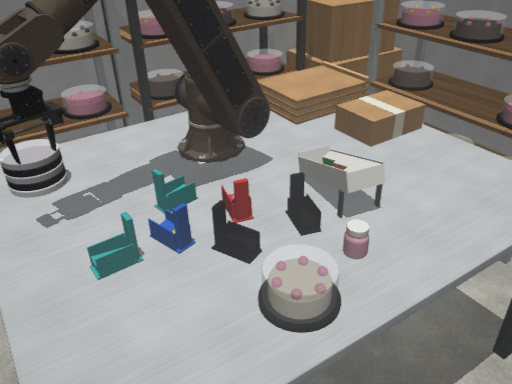

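View pics/top0.png

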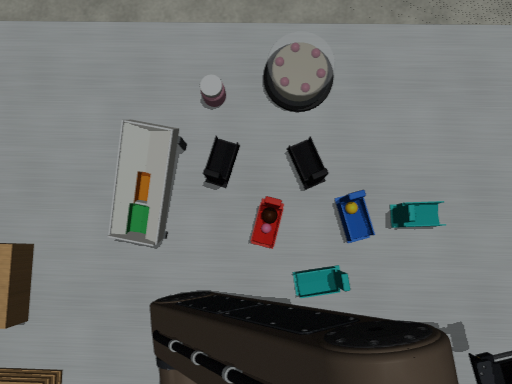

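```bash
cat > h.py <<'E'
import cv2,numpy as np
from cell import sensors, read_camera, get_calibration
def cloud(d,c):
    K,R,t=c["mtx"],c["R"],c["t"]
    v,u=np.mgrid[:d.shape[0],:d.shape[1]]
    P=np.stack([(u-K[0,2])/K[0,0]*d,(v-K[1,2])/K[1,1]*d,d],-1)
    return (P-t)@R
def red(p):
    h=cv2.cvtColor(p,cv2.COLOR_BGR2HSV)
    return ((h[...,0]<8)|(h[...,0]>172))&(h[...,1]>170)&(h[...,2]>60)
E
python3 - <<'E'
from h import *
for n in("top","scene"):
    f=np.load(n+"0.npz");p,d=f["p"],f["d"];c=get_calibration(n);X=cloud(d,c)
    m=red(p)&(d>0); 
    k,l,s,ce=cv2.connectedComponentsWithStats(m.astype(np.uint8));i=1+np.argmax(s[1:,4]);m=l==i
    print(n,s[i],ce[i]); Q=X[m]
    for a,b in((-20,10),(10,50),(50,75),(75,105),(105,123),(123,140)):
        q=Q[(Q[:,2]>a)&(Q[:,2]<b)]
        if len(q):print(a,b,len(q),q.mean(0).round(1),q.min(0).round(),q.max(0).round())
    q=Q[Q[:,2]>122]
    g=Q[Q[:,2]>40]
    print("minrect top:",cv2.minAreaRect(q[:,:2].astype(np.float32)))
    print("minrect walls", cv2.minAreaRect(Q[(Q[:,2]>55)&(Q[:,2]<70)][:,:2].astype(np.float32)))
    u,v=ce[i].astype(int); cr=p[v-50:v+50,u-60:u+60] if n=="top" else p[v-40:v+40,u-50:u+50]
    cv2.imwrite(f"pics/crop_{n}.png",cv2.resize(cr,None,fx=6,fy=6,interpolation=cv2.INTER_CUBIC))
f=np.load("top0.npz");X=cloud(f["d"],get_calibration("top"));print("table",X[300:310,80:100,2].mean(), X[140:150,280,2],X[60,120])
E
```

```text
top [251 197  32  51 746] [266.730563   224.66219839]
-20 10 72 [ 390.2 -132.     4. ] [ 356. -177.   -1.] [ 482. -100.    9.]
10 50 507 [ 403.1 -133.8   25.4] [ 360. -173.   10.] [ 465. -100.   49.]
50 75 62 [ 420.3 -149.3   60.5] [ 362. -175.   51.] [467. -99.  70.]
75 105 1 [ 463.3 -129.2   93.6] [ 463. -129.   94.] [ 463. -129.   94.]
123 140 104 [ 465.4 -149.1  129.6] [ 456. -169.  123.] [ 475. -129.  134.]
minrect top: ((465.63458251953125, -148.9286651611328), (39.31911087036133, 14.65179443359375), 75.36302947998047)
minrect walls ((414.0635986328125, -137.32815551757812), (56.51079559326172, 97.1524887084961), 76.78858947753906)
scene [235 180  12   3  19] [240.52631579 180.94736842]
123 140 19 [ 470.2 -154.7  129.9] [ 464. -171.  128.] [ 477. -138.  133.]
minrect top: ((470.70648193359375, -154.81871032714844), (32.88079071044922, 10.302107810974121), 76.4261703491211)
minrect walls ((0.0, 0.0), (0.0, 0.0), 0.0)
table 12.050892741121524 [ 2.080635   -2.4628144  -1.44285738  0.12536191  0.34162517  1.98704316
 -0.36664487 -5.67146984  2.76516651 -2.76943749] [860.35379345 278.07396459   1.26837242]
```

```bash
python3 - <<'E'
from h import *
f=np.load("top0.npz");p,d=f["p"],f["d"];c=get_calibration("top");X=cloud(d,c)
h=cv2.cvtColor(p,cv2.COLOR_BGR2HSV)
for nm,m in (("orange",(abs(h[...,0].astype(int)-13)<7)&(h[...,1]>150)),("green",(abs(h[...,0].astype(int)-63)<12)&(h[...,1]>120)),("blue",(abs(h[...,0].astype(int)-112)<10)&(h[...,1]>150))):
    k,l,s,ce=cv2.connectedComponentsWithStats((m&(d>0)).astype(np.uint8))
    for i in range(1,k):
        if s[i,4]>60: 
            Q=X[l==i];print(nm,s[i],ce[i].round(),Q.mean(0).round(),Q.min(0).round(),Q.max(0).round())
cr=p[105:260,95:195];cv2.imwrite("pics/chute.png",cv2.resize(cr,None,fx=3.8,fy=3.8,interpolation=cv2.INTER_CUBIC))
# chute points: height>60 near
box=np.zeros(d.shape,bool);box[115:250,105:190]=1
m=box&(X[...,2]>25)&(h[...,2]>90)&(h[...,1]<60)
Q=X[m];print(len(Q),Q.min(0),Q.max(0),cv2.minAreaRect(Q[:,:2].astype(np.float32)))
for v in range(120,250,6): print(v,[tuple(X[v,u].round().astype(int)) for u in range(112,184,8)])
E
```

```text
orange [135 172  15  29 339] [142. 186.] [504. 183.  52.] [467. 165.  31.] [539. 198.  86.]
orange [263 208  14  15 148] [269. 215.] [ 436. -143.   52.] [ 420. -160.   41.] [ 455. -127.   60.]
green [127 204  22  30 519] [137. 218.] [422. 197.  33.] [385. 168.  16.] [458. 221.  64.]
blue [ 335  190   40   53 1146] [355. 217.] [ 436. -359.   42.] [ 374. -402.   -0.] [ 496. -315.  134.]
5233 [ 355.11864667 -130.24301986   25.20668536] [ 663.6852124   257.83481779 1125.53712817] ((488.1280517578125, 45.89637756347656), (384.3606872558594, 296.7413024902344), 80.52099609375)
120 [(np.int64(689), np.int64(289), np.int64(4)), (np.int64(690), np.int64(269), np.int64(0)), (np.int64(653), np.int64(201), np.int64(136)), (np.int64(691), np.int64(225), np.int64(1)), (np.int64(692), np.int64(203), np.int64(-1)), (np.int64(692), np.int64(181), np.int64(-2)), (np.int64(693), np.int64(160), np.int64(-4)), (np.int64(692), np.int64(136), np.int64(3)), (np.int64(693), np.int64(115), np.int64(-1))]
126 [(np.int64(674), np.int64(290), np.int64(-1)), (np.int64(674), np.int64(268), np.int64(0)), (np.int64(
[... 8018 characters left out ...]
p.int64(81)), (np.int64(366), np.int64(185), np.int64(76)), (np.int64(367), np.int64(167), np.int64(68)), (np.int64(367), np.int64(148), np.int64(66)), (np.int64(368), np.int64(134), np.int64(40)), (np.int64(368), np.int64(122), np.int64(2)), (np.int64(368), np.int64(101), np.int64(0))]
246 [(np.int64(348), np.int64(270), np.int64(3)), (np.int64(349), np.int64(249), np.int64(0)), (np.int64(349), np.int64(229), np.int64(-2)), (np.int64(350), np.int64(207), np.int64(-1)), (np.int64(350), np.int64(186), np.int64(-1)), (np.int64(351), np.int64(164), np.int64(2)), (np.int64(352), np.int64(143), np.int64(1)), (np.int64(352), np.int64(121), np.int64(0)), (np.int64(353), np.int64(100), np.int64(2))]
```

View pics/crop_top.png

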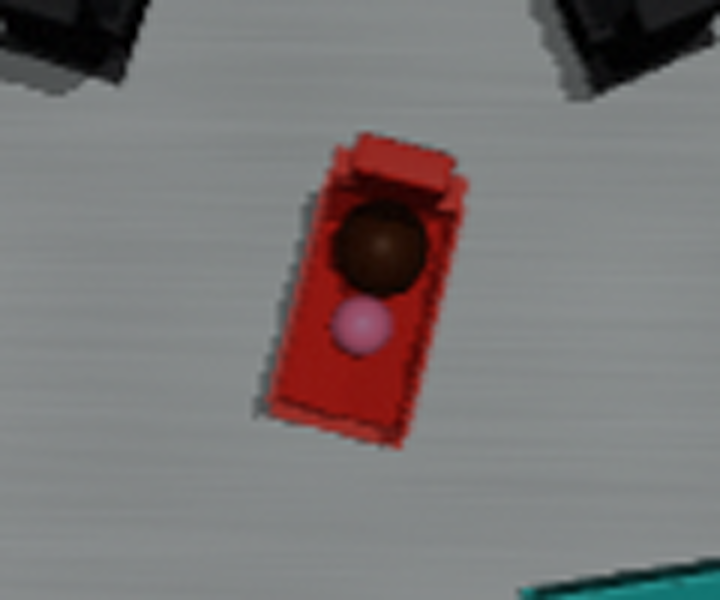

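View pics/chute.png

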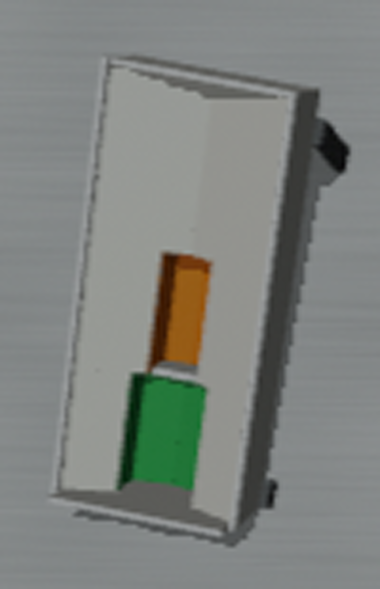

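```bash
python3 - <<'E'
from h import *
from scipy.spatial.transform import Rotation as Ro
s=sensors.state();print(Ro.from_euler('xyz',s["tcp_rot"]).as_matrix().round(3))
f=np.load("top0.npz");p,d=f["p"],f["d"];c=get_calibration("top");X=cloud(d,c)
K,R,t=c["mtx"],c["R"],c["t"]
def ray(u,v,z):
    r=R.T@np.array([(u-K[0,2])/K[0,0],(v-K[1,2])/K[1,1],1]);o=-R.T@t
    return (o+r*(z-o[2])/r[2]).round(1)
# crop scale 3.8, offset (95,105)
px=lambda a,b:(a/3.8+95-.37,b/3.8+105-.37)
def plane(poly):
    m=np.zeros(d.shape,np.uint8);cv2.fillPoly(m,[np.array([px(*q) for q in poly]).round().astype(np.int32)],1)
    Q=X[(m>0)&(d>0)];
    for _ in range(3):
        A=np.c_[Q[:,:2],np.ones(len(Q))];w=np.linalg.lstsq(A,Q[:,2],rcond=None)[0];e=Q[:,2]-A@w;Q=Q[abs(e)<3*np.median(abs(e))+1]
    print(len(Q),w,np.std(e));return w
L=plane([(120,85),(190,105),(185,235),(105,235)]);L2=plane([(105,250),(145,260),(125,370),(80,440)])
Rr=plane([(218,120),(280,110),(265,250),(218,240)]);R2=plane([(222,250),(265,250),(235,470),(215,470)])
for a,b in((L,Rr),(L,R2),(L2,R2)):
    n=np.cross([a[0],a[1],-1],[b[0],b[1],-1]);n/=np.linalg.norm(n);n*=-np.sign(n[2])
    M=np.array([a[:2],b[:2]]);xy=np.linalg.solve(M,[107-a[2],107-b[2]])
    print("dir yaw",np.degrees(np.arctan2(n[1],n[0])),"slope",np.degrees(np.arcsin(n[2])),"pt",xy)
# edges: rim long edges
for q in((105,58),(55,495),(297,92),(238,528),(207,100)):print(q,ray(*px(*q),140))
# end wall top ~155 corners
print([ray(*px(*q),155) for q in((107,58),(317,90))], "bottom end (z~?)",[ray(*px(*q),70) for q in((53,497),(238,530))])
# scoop
cc=lambda a,b:(a/6+206.7-.4,b/6+174.7-.4)
cc=lambda a,b:(a/6+266-60-.4,b/6+224-50-.4)
print("small",ray(*cc(362,324),36),"large",ray(*cc(381,250),36),"gripc",[ray(*cc(*q),130) for q in((362,133),(455,157),(448,192),(354,166))])
print("wall front top",[ray(*cc(*q),5) for q in((263,410),(400,447))])
E
```

```text
[[-0.     0.251 -0.968]
 [ 0.001 -0.968 -0.251]
 [-1.    -0.001 -0.   ]]
780 [   0.37758785    0.42268191 -184.03422401] 2.0600173955533765
458 [   0.38081811    0.40342623 -181.96281883] 2.130152835082753
511 [ 0.21601044 -0.52764846 62.23986632] 1.5909082358415507
527 [ 0.21657546 -0.53944541 63.23810165] 1.6227346481549316
dir yaw 170.3507098504977 slope -16.77265844316662 pt [593.66913527 158.20873985]
dir yaw 170.4995660245928 slope -16.838082148974944 pt [594.43181664 157.52742559]
dir yaw 170.11856467058607 slope -17.01079612594487 pt [592.66632868 156.81862102]
(105, 58) [651.6 213.7 140. ]
(55, 495) [377.3 229.2 140. ]
(297, 92) [631.7  91.2 140. ]
(238, 528) [360.  115.5 140. ]
(207, 100) [625.7 147.7 140. ]
[array([647.5, 207.2, 155. ]), array([629.3,  75.4, 155. ])] bottom end (z~?) [array([376., 256.,  70.]), array([357.5, 132.9,  70. ])]
small [ 405.4 -135.4   36. ] large [ 437.1 -142.9   36. ] gripc [array([ 477.4, -133.5,  130. ]), array([ 468.7, -169.9,  130. ]), array([ 455. , -167.4,  130. ]), array([ 464.4, -130.6,  130. ])]
wall front top [array([367.9, -93.2,   5. ]), array([ 353.4, -153.1,    5. ])]
```

Candidates in the top view: red scoop (267,222) with brown and pink balls, which is the match; blue scoop (353,217) with a gold ball; teal (417,215) and (321,281); black (221,160) and (307,163). The crop confirms red: grip at the upper end, brown ball behind the pink one. The chute's upper end is at top-view (150,125), with the orange slot (142,186) and green slot (137,218).

```bash
cat >> h.py <<'E'
from scipy.spatial.transform import Rotation as Ro
S0=np.array([466,-149.6,0.]);YS=166.6
C=np.array([593.5,157.7,107.]);YC=170.3
def tool(yaw_deg,dip_deg):
    "tool rotation for scoop yaw, mouth dip"
    Rs=Ro.from_euler('z',yaw_deg,degrees=True)*Ro.from_euler('y',dip_deg,degrees=True)
    m=Rs.as_matrix(); return np.c_[-m[:,2],-m[:,0],m[:,1]], m
def scoop_tcp(origin,yaw,dip,h=91):
    T,m=tool(yaw,dip); return np.asarray(origin)+m[:,2]*h, T
def lip_tcp(lip,yaw,dip,h=91):
    T,m=tool(yaw,dip); return np.asarray(lip)+m@np.array([-102,0,h-23]),T
def cur():
    s=sensors.state(); return np.array(s["eef_pos"]),Ro.from_euler('xyz',s["tcp_rot"]).as_matrix(),s
def rows(p1,R1,n,screw=True):
    p,R,s=cur(); Rr=R.T@R1; rv=Ro.from_matrix(Rr).as_rotvec(); dp=R.T@(np.asarray(p1)-p)
    if screw:
        a=rv; th=np.linalg.norm(a); k=np.array([[0,-a[2],a[1]],[a[2],0,-a[0]],[-a[1],a[0],0]])
        V=np.eye(3)+k/2+k@k/6-k@k@k/24+k@k@k@k/120
        dp=np.linalg.solve(V,dp)
    print("t",round(s["t"],2),"pos",p.round(1),"open",round(s["opening"],3),"F",np.round(s["ft_force"],1))
    print("err",np.round(p1-p,1),"rv",rv.round(3))
    print("row/n",n,(dp/n).round(2),(rv/n).round(4))
E
python3 - <<'E'
from h import *
p,T=scoop_tcp([466,-149.6,100],YS,0); rows(p,T,16)
E
```

```text
t 0.1 pos [ 156.9 -604.8  214.1] open 0.997 F [ 0.2  0.9 -0.8]
err [309.1 455.2 -23.1] rv [-1.083e+00 -1.000e-03  1.000e-03]
row/n 16 [  1.45  -3.09 -33.92] [-0.0677 -0.      0.    ]
```

Request:
servo_tool:
  steps: "1.5 -3 -34 -0.068 0 0 60; 1.5 -3 -34 -0.068 0 0 60; 1.5 -3 -34 -0.068 0 0 60; 1.5 -3 -34 -0.068 0 0 60; 1.5 -3 -34 -0.068 0 0 60; 1.5 -3 -34 -0.068 0 0 60; 1.5 -3 -34 -0.068 0 0 60; 1.5 -3 -34 -0.068 0 0 60"

```text
t: 0.9
eef_pos: [386.0, -452.4, 198.7]
tcp_rot: [-1.933, 1.565, 2.02]
ft_force: [0.3, 0.2, 0.2]
opening: 0.63
```

```bash
python3 - <<'E'
from h import *
p,T=scoop_tcp([466,-149.6,100],YS,0); rows(p,T,8)
E
```

```text
t 0.9 pos [ 386.  -452.4  198.7] open 0.63 F [0.3 0.2 0.2]
err [ 80.  302.8  -7.7] rv [-0.525 -0.003  0.004]
row/n 8 [  1.02  -8.87 -38.46] [-0.0657 -0.0004  0.0005]
```

Request:
servo_tool:
  steps: "1 -9 -38 -0.066 0 0 60; 1 -9 -38 -0.066 0 0 60; 1 -9 -38 -0.066 0 0 60; 1 -9 -38 -0.066 0 0 60; 1 -9 -38 -0.066 0 0 60; 1 -9 -38 -0.066 0 0 60; 1 -9 -38 -0.066 0 0 60; 1 -9 -38 -0.066 0 0 60"

```text
t: 1.7
eef_pos: [476.8, -144.7, 189.2]
tcp_rot: [-2.359, 1.562, 2.144]
ft_force: [1.5, -0.4, 0.4]
opening: 0.629
```

```bash
python3 - <<'E'
from h import *
p,T=scoop_tcp([466,-149.6,100],YS,0); rows(p,T,4)
c=get_calibration("wrist");p,d=read_camera("wrist");cv2.imwrite("pics/wrist1.png",p);np.savez("w1.npz",p=p,d=d,**{k:c[k] for k in c})
print(c)
E
```

```text
t 1.7 pos [ 476.8 -144.7  189.2] open 0.629 F [ 1.5 -0.4  0.4]
err [-10.8  -4.9   1.8] rv [ 0.025 -0.006  0.006]
row/n 4 [-0.44 -2.36  1.79] [ 0.0062 -0.0015  0.0015]
{'mtx': array([[297.31863964,   0.        , 255.2806078 ],
       [  0.        , 297.31863964, 196.02827376],
       [  0.        ,   0.        ,   1.        ]]), 'R': array([[ 0.97822463, -0.20746124, -0.00603407],
       [-0.19802013, -0.94162663,  0.27226331],
       [-0.06216592, -0.26513981, -0.96220387]]), 't': array([-495.8344087 ,  -65.14923916,  358.61664729])}
```

View pics/wrist1.png

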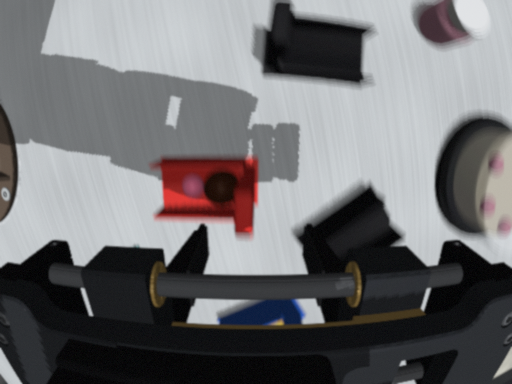

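```bash
cat >> h.py <<'E'
def wcloud(d,c):
    K,R,t=c["mtx"],c["R"],c["t"]; v,u=np.mgrid[:d.shape[0],:d.shape[1]]
    x=(u-K[0,2])/K[0,0];y=(v-K[1,2])/K[1,1];r=np.hypot(x,y)+1e-9
    k=np.tan(r)/r; return (np.stack([x*k*d,y*k*d,d],-1)-t)@R
E
python3 - <<'E'
from h import *
p,T=scoop_tcp([466,-149.6,100],YS,0); rows(p,T,4)
c=get_calibration("wrist");p,d=read_camera("wrist");cv2.imwrite("pics/wrist2.png",p)
X=wcloud(d,c);m=red(p)&(d>0);Q=X[m];q=Q[(Q[:,2]>118)&(Q[:,2]<145)]
print(len(q),q.mean(0),cv2.minAreaRect(q[:,:2].astype(np.float32)),q.min(0),q.max(0))
w=Q[(Q[:,2]>52)&(Q[:,2]<72)];print(cv2.minAreaRect(w[:,:2].astype(np.float32)))
E
```

```text
t 1.75 pos [ 475.9 -140.1  189.1] open 0.626 F [-1.   3.7  0.8]
err [-9.9 -9.5  1.9] rv [ 0.031 -0.007  0.008]
row/n 4 [-0.48 -1.91  2.86] [ 0.0077 -0.0019  0.002 ]
778 [ 467.11727728 -147.38612981  129.29814387] ((466.92681884765625, -149.77310180664062), (37.9257698059082, 14.92725944519043), 77.84273529052734) [ 456.63513587 -169.06537906  118.12490387] [ 477.82950755 -130.45740767  132.19547869]
((420.67962646484375, -139.63198852539062), (59.64405822753906, 110.07433319091797), 76.32974243164062)
```

Request:
servo_tool:
  steps: "-0.5 -2 3 0.008 -0.002 0.002 60; -0.5 -2 3 0.008 -0.002 0.002 60; -0.5 -2 3 0.008 -0.002 0.002 60; 0 -2 2 0.008 -0.002 0.002 60; 0 0 0 0 0 0 60; 0 0 0 0 0 0 60; 0 0 0 0 0 0 60; 0 0 0 0 0 0 60"

```text
t: 2.6
eef_pos: [464.9, -155.8, 190.6]
tcp_rot: [0.492, 1.568, -1.325]
ft_force: [-1.0, -0.8, 0.7]
opening: 0.634
```

```bash
python3 - <<'E'
from h import *
p,T=scoop_tcp([466.5,-149.7,0],YS,0); rows(p,T,5)
E
```

```text
t 2.6 pos [ 464.9 -155.8  190.6] open 0.634 F [-1.  -0.8  0.7]
err [  1.6   6.1 -99.6] rv [-0.013  0.003 -0.001]
row/n 5 [ 1.992e+01  1.000e-02 -1.280e+00] [-0.0026  0.0005 -0.0003]
```

Request:
servo_tool:
  steps: "18 0 -1.3 -0.0026 0.0005 0 60; 20 0 -1.3 -0.0026 0.0005 0 60; 20 0 -1.3 -0.0026 0.0005 0 60; 20 0 -1.3 -0.0026 0.0005 0 60; 12 0 -1 -0.0026 0.0005 0 60; 5 0 0 0 0 0 60; 0 0 0 0 0 0 60; 0 0 0 0 0 0 60"

```text
t: 3.4
eef_pos: [468.2, -149.9, 93.3]
tcp_rot: [1.433, 1.566, -0.37]
ft_force: [-0.4, 0.5, -0.2]
opening: 0.629
```

```bash
python3 - <<'E'
from h import *
p,T=scoop_tcp([466.5,-149.7,0],YS,0); rows(p,T,2)
E
```

```text
t 3.4 pos [ 468.2 -149.9   93.3] open 0.629 F [-0.4  0.5 -0.2]
err [-1.7  0.2 -2.3] rv [ 0.002  0.001 -0.004]
row/n 2 [ 1.13 -0.83  0.11] [ 0.0008  0.0003 -0.0022]
```

Request:
servo_tool:
  steps: "1.1 -0.8 0 0 0 -0.002 60; 1.1 -0.8 0 0 0 -0.002 50; 0 0 0 0 0 0 30; 0 0 0 0 0 0 20; 0 0 0 0 0 0 12; 0 0 0 0 0 0 5; 0 0 0 0 0 0 0; 0 0 0 0 0 0 0"

```text
t: 4.2
eef_pos: [467.2, -149.9, 93.0]
tcp_rot: [1.186, 1.567, -0.618]
ft_force: [-0.3, -0.1, 2.6]
opening: 0.166
```

```bash
python3 - <<'E'
from h import *
p,T=scoop_tcp([466.5,-149.7,0],YS,0); rows(p,T,2)
p,d=read_camera("wrist");cv2.imwrite("pics/wrist3.png",p)
E
```

```text
t 4.2 pos [ 467.2 -149.9   93. ] open 0.166 F [-0.3 -0.1  2.6]
err [-0.7  0.2 -2. ] rv [ 0.001  0.001 -0.003]
row/n 2 [ 1.02 -0.36 -0.02] [ 0.0007  0.0007 -0.0017]
```

View pics/wrist3.png

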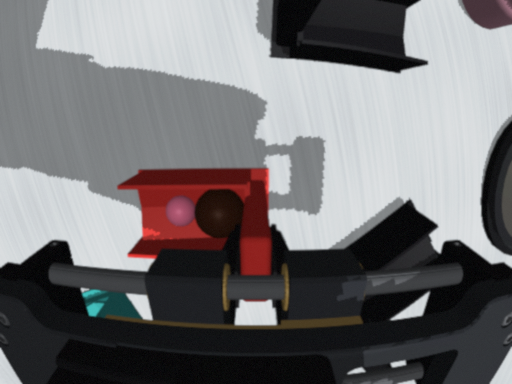

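The gripper holds the red grip (opening 15.8 mm), and both balls sit at the back of the tray: pink at (180,210), brown at (219,213). Lifting next.

Request:
servo_tool:
  steps: "-3 0 0 0 0 0 0; -6 0 0 0 0 0 0; -10 0 0 0 0 -0.01 0; -12 0 0 0 0 -0.02 0; -12 0 0 0 0 -0.02 0; -12 0 0 0 0 -0.02 0; -12 0 0 0 0 -0.02 0; -12 0 0 0 0 -0.02 0"

```text
t: 5.05
eef_pos: [468.7, -150.0, 175.6]
tcp_rot: [-1.563, 1.457, 2.917]
ft_force: [-0.8, -0.5, -2.6]
opening: 0.168
```

Request:
servo_tool:
  steps: "-14 0 0 0 0 -0.01 0; -14 0 0 0 0 0 0; -14 0 0 0 0 0 0; -14 0 0 0 0 0 0; -14 0 0 0 0 0 0; -14 0 0 0 0 0 0; -8 0 0 0 0 0 0; -4 0 0 0 0 0 0"

```text
t: 5.85
eef_pos: [480.1, -152.3, 278.2]
tcp_rot: [-1.559, 1.449, 2.921]
ft_force: [0.3, 0.6, -2.4]
opening: 0.167
```

```bash
python3 - <<'E'
from h import *
dh=np.array([np.cos(np.radians(YC)),np.sin(np.radians(YC)),0])
lip=C+dh*(-10); lip[2]=230
p,T=lip_tcp(lip,YC,-8,93); print(p); rows(p,T,24)
p,d=read_camera("wrist");cv2.imwrite("pics/wrist4.png",p)
E
```

```text
[712.52316169 137.35499839 285.12310851]
t 5.85 pos [ 480.1 -152.3  278.2] open 0.167 F [ 0.3  0.6 -2.4]
err [232.4 289.7   7. ] rv [-0.063 -0.007 -0.018]
row/n 24 [ -1.22   6.98 -13.76] [-0.0026 -0.0003 -0.0007]
```

View pics/wrist4.png

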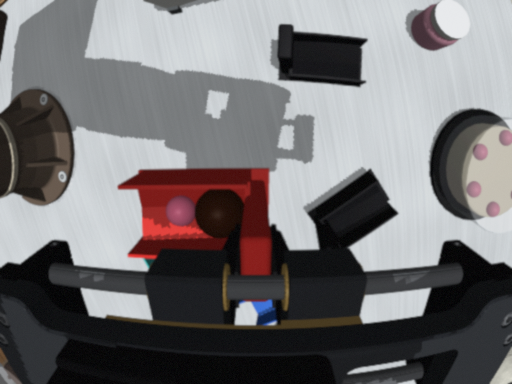

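Lifted, with both balls still in the tray: pink (180,211), brown (219,213). Carrying it to the chute.

Request:
servo_tool:
  steps: "0 2 -4 -0.001 0 0 0; -1 4 -8 -0.002 0 0 0; -1 6 -12 -0.003 0 0 0; -1 7 -14 -0.003 0 -0.001 0; -1 7 -14 -0.003 0 -0.001 0; -1 7 -14 -0.003 0 -0.001 0; -1 7 -14 -0.003 0 -0.001 0; -1 7 -14 -0.003 0 -0.001 0"

```text
t: 6.7
eef_pos: [552.2, -63.7, 277.5]
tcp_rot: [-1.586, 1.441, 2.916]
ft_force: [-0.0, -0.5, -2.4]
opening: 0.165
```

Request:
servo_tool:
  steps: "-1 7 -14 -0.003 0 -0.001 0; -1 7 -14 -0.003 0 -0.001 0; -1 7 -14 -0.003 0 -0.001 0; -1 7 -14 -0.003 0 -0.001 0; -1 7 -14 -0.003 0 -0.001 0; -1 7 -14 -0.003 0 -0.001 0; -1 7 -14 -0.003 0 -0.001 0; -1 7 -14 -0.003 0 -0.001 0"

```text
t: 7.5
eef_pos: [636.8, 44.4, 278.0]
tcp_rot: [-1.609, 1.432, 2.92]
ft_force: [0.2, -0.2, -1.2]
opening: 0.173
```

```bash
python3 - <<'E'
from h import *
dh=np.array([np.cos(np.radians(YC)),np.sin(np.radians(YC)),0])
lip=C+dh*(-10); lip[2]=230
p,T=lip_tcp(lip,YC,-8,93); print(p); rows(p,T,8)
E
```

```text
[712.52316169 137.35499839 285.12310851]
t 7.5 pos [636.8  44.4 278. ] open 0.173 F [ 0.2 -0.2 -1.2]
err [75.8 92.9  7.1] rv [-0.014 -0.007 -0.001]
row/n 8 [ -1.86   7.09 -13.1 ] [-0.0017 -0.0009 -0.0001]
```

Request:
servo_tool:
  steps: "-2 7 -13 -0.002 -0.001 0 0; -2 7 -13 -0.002 -0.001 0 0; -2 7 -13 -0.002 -0.001 0 0; -2 7 -13 -0.002 -0.001 0 0; -2 7 -13 -0.002 -0.001 0 0; -2 6 -12 -0.002 -0.001 0 0; -1 5 -9 -0.001 0 0 0; -1 3 -6 0 0 0 0"

```text
t: 8.3
eef_pos: [708.3, 135.5, 283.9]
tcp_rot: [-1.576, 1.43, 2.969]
ft_force: [-0.4, -0.0, -2.4]
opening: 0.164
```

```bash
python3 - <<'E'
from h import *
dh=np.array([np.cos(np.radians(YC)),np.sin(np.radians(YC)),0])
lip=C+dh*(-10); lip[2]=190
p,T=lip_tcp(lip,YC,-8,93); print(p); rows(p,T,6)
c=get_calibration("wrist");q,d=read_camera("wrist");cv2.imwrite("pics/wrist5.png",q)
c=get_calibration("top");q,d=read_camera("top");cv2.imwrite("pics/top5.png",q[60:320,60:400]);np.savez("top5.npz",p=q,d=d)
E
```

```text
[712.52316169 137.35499839 245.12310851]
t 8.3 pos [708.3 135.5 283.9] open 0.164 F [-0.4 -0.  -2.4]
err [  4.2   1.9 -38.8] rv [ 0.002 -0.     0.001]
row/n 6 [ 6.31  1.54 -0.42] [ 0.0003 -0.0001  0.0002]
```

View pics/wrist5.png

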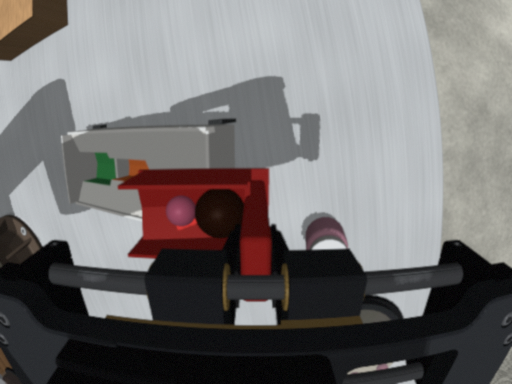

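View pics/top5.png

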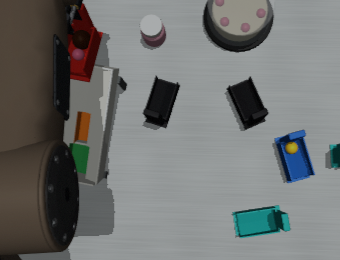

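```bash
cat >> h.py <<'E'
dh=np.array([np.cos(np.radians(YC)),np.sin(np.radians(YC)),0])
def go(down,z,dip,n):
    lip=C+dh*down; lip[2]=z
    p,T=lip_tcp(lip,YC,dip,93); rows(p,T,n)
    # current lip
    p,R,s=cur(); l=p+R@np.array([93-23,-102,0])  # -x tool = scoop z ; -y tool = scoop x
    e=l-C; print("lip now down",round(e@dh,1),"side",round(e@np.array([-dh[1],dh[0],0]),1),"z",l[2].round(1),"dip",np.degrees(np.arcsin(R[2,1])).round(2))
E
python3 - <<'E'
from h import *
go(-20,198,3,7)
E
```

```text
t 8.4 pos [708.1 135.3 283.9] open 0.168 F [-0.2  0.6 -1.9]
err [  1.9   2.4 -10.6] rv [ 0.002 -0.001  0.193]
row/n 7 [ 1.51  0.27 -0.39] [ 0.0002 -0.0001  0.0276]
lip now down -5.9 side 2.9 z 228.9 dip -8.08
```

Request:
servo_tool:
  steps: "1.5 0.3 -0.4 0 0 0.028 0; 1.5 0.3 -0.4 0 0 0.028 0; 1.5 0.3 -0.4 0 0 0.028 0; 1.5 0.3 -0.4 0 0 0.028 0; 1.5 0.3 -0.4 0 0 0.028 0; 1.5 0.3 -0.4 0 0 0.028 0; 1.5 0.3 -0.4 0 0 0.025 0; 0 0 0 0 0 0 0"

```text
t: 9.2
eef_pos: [708.3, 134.0, 273.3]
tcp_rot: [1.557, 1.513, -0.185]
ft_force: [0.4, -0.5, -1.6]
opening: 0.167
```

```bash
python3 - <<'E'
from h import *
go(-20,184,5,6)
q,d=read_camera("wrist");cv2.imwrite("pics/wrist6.png",q)
E
```

```text
t 9.2 pos [708.3 134.  273.3] open 0.167 F [ 0.4 -0.5 -1.6]
err [ -1.    4.3 -10.6] rv [-0.002  0.001  0.03 ]
row/n 6 [ 1.75 -0.41 -0.67] [-0.0003  0.0002  0.0049]
lip now down -19.4 side 3.9 z 197.5 dip 3.3
```

View pics/wrist6.png

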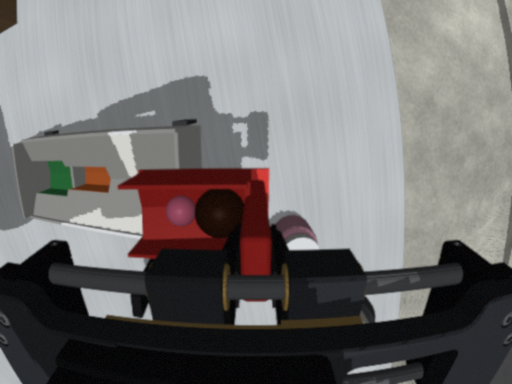

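The scoop is over the chute's upper end, with the balls still at the back of the tray at (180,210) and (219,213). Lowering a little and centring.

Request:
servo_tool:
  steps: "1.8 -0.4 -0.7 0 0 0.005 0; 1.8 -0.4 -0.7 0 0 0.005 0; 1.8 -0.4 -0.7 0 0 0.005 0; 1.8 -0.4 -0.7 0 0 0.005 0; 1.8 -0.4 -0.7 0 0 0.005 0; 1.5 -0.4 -0.7 0 0 0.005 0; 0 0 0 0 0 0 0; 0 0 0 0 0 0 0"

```text
t: 10.05
eef_pos: [707.5, 138.0, 261.5]
tcp_rot: [1.558, 1.483, -0.185]
ft_force: [-0.2, -0.1, -1.5]
opening: 0.167
```

```bash
python3 - <<'E'
from h import *
go(-20,177,15,8)
q,d=read_camera("scene");cv2.imwrite("pics/sc6.png",cv2.resize(q[90:240,230:430],None,fx=4,fy=4))
E
```

```text
t 10.05 pos [707.5 138.  261.5] open 0.167 F [-0.2 -0.1 -1.5]
err [-15.1   2.7   9.5] rv [-0.003  0.002  0.174]
row/n 8 [-1.51 -1.68 -0.02] [-0.0003  0.0002  0.0218]
lip now down -20.2 side -0.0 z 182.8 dip 5.01
```

View pics/sc6.png

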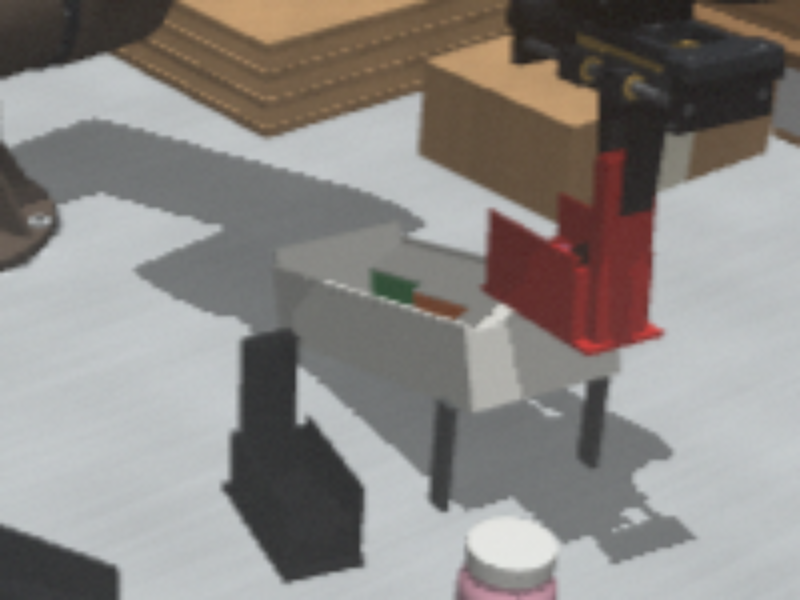

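The scene view shows the scoop's lip over the chute's upper end with clearance. Dipping slowly about the lip.

Request:
servo_tool:
  steps: "-1.5 -1.7 0 0 0 0.022 0; -1.5 -1.7 0 0 0 0.022 0; -1.5 -1.7 0 0 0 0.022 0; -1.5 -1.7 0 0 0 0.022 0; -1.5 -1.7 0 0 0 0.022 0; -1.5 -1.7 0 0 0 0.022 0; -1.5 -1.7 0 0 0 0.022 0; -1.5 -1.7 0 0 0 0.022 0"

```text
t: 10.9
eef_pos: [690.5, 140.9, 273.2]
tcp_rot: [1.571, 1.291, -0.172]
ft_force: [0.3, -0.3, -1.4]
opening: 0.172
```

```bash
python3 - <<'E'
from h import *
go(-20,174,22,8)
q,d=read_camera("wrist");cv2.imwrite("pics/wrist7.png",q)
E
```

```text
t 10.9 pos [690.5 140.9 273.2] open 0.172 F [ 0.3 -0.3 -1.4]
err [-9.9  1.9  3.9] rv [-0.002  0.001  0.104]
row/n 8 [-0.88 -1.04 -0.02] [-0.0003  0.0001  0.013 ]
lip now down -19.8 side -0.0 z 177.7 dip 16.03
```

View pics/wrist7.png

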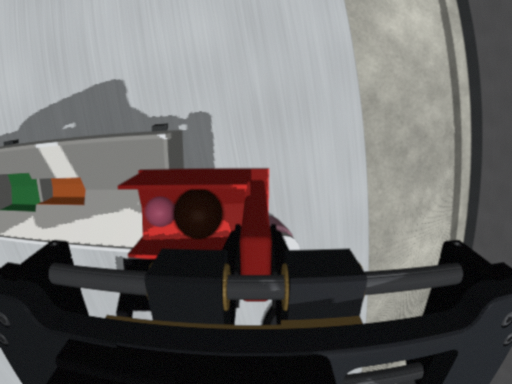

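The balls have started rolling: pink at (160,211), brown at (198,213). I'll hold the tilt.

Request:
servo_tool:
  steps: "0 0 0 0 0 0 0; 0 0 0 0 0 0 0; 0 0 0 0 0 0 0; 0 0 0 0 0 0 0; 0 0 0 0 0 0 0; 0 0 0 0 0 0 0; 0 0 0 0 0 0 0; 0 0 0 0 0 0 0"

```text
t: 11.75
eef_pos: [690.1, 141.1, 274.1]
tcp_rot: [1.573, 1.289, -0.17]
ft_force: [-0.0, -0.1, -1.0]
opening: 0.166
```

```bash
python3 - <<'E'
from h import *
go(-20,174,22,8)
q,d=read_camera("wrist");cv2.imwrite("pics/wrist8.png",q)
E
```

```text
t 11.75 pos [690.1 141.1 274.1] open 0.166 F [-0.  -0.1 -1. ]
err [-9.5  1.7  3. ] rv [-0.002  0.     0.102]
row/n 8 [-0.75 -1.02 -0.  ] [-0.0003  0.      0.0128]
lip now down -19.5 side -0.2 z 178.5 dip 16.14
```

View pics/wrist8.png

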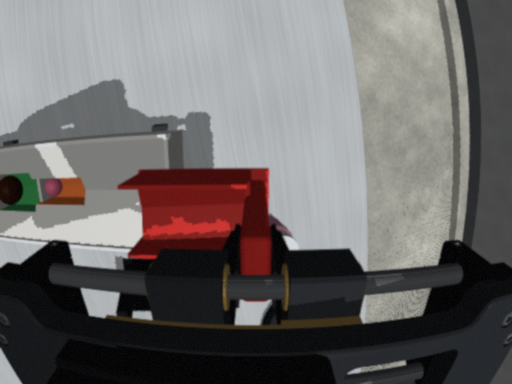

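The pink ball is in the orange slot (52,188), the brown one is in the green slot (10,190), and the scoop is empty. Raising, levelling, and carrying it back.

```bash
python3 - <<'E'
from h import *
go(-25,225,0,8)
E
```

```text
t 11.8 pos [690.1 141.1 274.1] open 0.169 F [-0.4 -1.  -1.9]
err [28.6 -4.8 20.9] rv [-0.002 -0.    -0.282]
row/n 8 [-2.09  3.96 -0.01] [-0.0003 -0.     -0.0352]
lip now down -19.5 side -0.2 z 178.5 dip 16.14
```

Request:
servo_tool:
  steps: "-2 4 0 0 0 -0.035 0; -2 4 0 0 0 -0.035 0; -2 4 0 0 0 -0.035 0; -2 4 0 0 0 -0.035 0; -2 4 0 0 0 -0.035 0; -2 4 0 0 0 -0.035 0; -2 4 0 0 0 -0.035 0; -2 4 0 0 0 -0.035 0"

```text
t: 12.6
eef_pos: [718.8, 136.6, 295.9]
tcp_rot: [-1.662, 1.562, 2.881]
ft_force: [0.1, 0.3, -1.0]
opening: 0.167
```

```bash
python3 - <<'E'
from h import *
p,T=scoop_tcp([466.5,-149.7,185],YS,0,93); rows(p,T,16)
E
```

```text
t 12.6 pos [718.8 136.6 295.9] open 0.167 F [ 0.1  0.3 -1. ]
err [-252.3 -286.3  -17.9] rv [ 0.064 -0.001  0.009]
row/n 16 [  1.16 -11.85  20.69] [ 0.004  -0.      0.0005]
```

Request:
servo_tool:
  steps: "1 -6 10 0.004 0 0 0; 1 -12 21 0.004 0 0 0; 1 -12 21 0.004 0 0 0; 1 -12 21 0.004 0 0 0; 1 -12 21 0.004 0 0 0; 1 -12 21 0.004 0 0 0; 1 -12 21 0.004 0 0 0; 1 -12 21 0.004 0 0 0"

```text
t: 13.4
eef_pos: [594.0, -6.5, 285.2]
tcp_rot: [-1.329, 1.566, -3.101]
ft_force: [0.1, 0.1, -2.1]
opening: 0.168
```

Request:
servo_tool:
  steps: "1 -12 21 0.004 0 0 0; 1 -12 21 0.004 0 0 0; 1 -12 21 0.004 0 0 0; 1 -12 21 0.004 0 0 0; 1 -12 21 0.004 0 0 0; 1 -12 21 0.004 0 0 0; 1 -6 10 0.004 0 0 0; 0 0 0 0 0 0 0"

```text
t: 14.2
eef_pos: [476.3, -128.9, 278.6]
tcp_rot: [0.833, 1.564, -0.972]
ft_force: [-0.5, 0.4, -1.5]
opening: 0.166
```

```bash
python3 - <<'E'
from h import *
p,T=scoop_tcp([466.5,-149.7,60],YS,0,93); rows(p,T,8)
q,d=read_camera("top");cv2.imwrite("pics/top8.png",q);
E
```

```text
t 14.2 pos [ 476.3 -128.9  278.6] open 0.166 F [-0.5  0.4 -1.5]
err [  -9.8  -20.8 -125.6] rv [-0.     0.004 -0.005]
row/n 8 [15.71 -0.62  2.78] [-0.0001  0.0006 -0.0006]
```

View pics/top8.png

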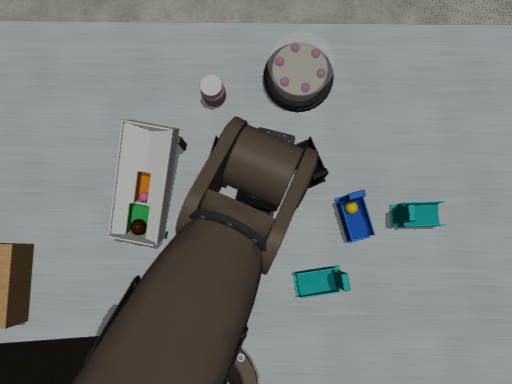

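The top view confirms it: pink in the orange slot (143,197), brown in the green slot (139,227), blue scoop unmoved.

Request:
servo_tool:
  steps: "10 -0.6 2.8 0 0.0006 -0.0006 0; 16 -0.6 2.8 0 0.0006 -0.0006 0; 16 -0.6 2.8 0 0.0006 -0.0006 0; 16 -0.6 2.8 0 0.0006 -0.0006 0; 16 -0.6 2.8 0 0.0006 -0.0006 0; 16 -0.6 2.8 0 0.0006 -0.0006 0; 16 -0.6 2.8 0 0.0006 -0.0006 0; 8 -0.6 2.8 0 0.0006 -0.0006 0"

```text
t: 15.05
eef_pos: [470.8, -145.7, 156.5]
tcp_rot: [2.014, 1.568, 0.217]
ft_force: [0.9, -0.7, -1.7]
opening: 0.167
```

```bash
python3 - <<'E'
from h import *
p,T=scoop_tcp([466.5,-149.7,5],YS,0,93); rows(p,T,8)
E
```

```text
t 15.05 pos [ 470.8 -145.7  156.5] open 0.167 F [ 0.9 -0.7 -1.7]
err [ -4.3  -4.  -58.5] rv [ 0.008 -0.001 -0.003]
row/n 8 [ 7.31 -0.41  0.62] [ 0.001  -0.0002 -0.0003]
```

Request:
servo_tool:
  steps: "9 -0.5 0.7 0.001 0 -0.0004 0; 9 -0.5 0.7 0.001 0 -0.0004 0; 9 -0.5 0.7 0.001 0 -0.0004 0; 9 -0.5 0.7 0.001 0 -0.0004 0; 9 -0.5 0.7 0.001 0 -0.0004 0; 7 -0.5 0.7 0.001 0 -0.0004 0; 4 0 0 0.001 0 0 0; 0 0 0 0 0 0 0"

```text
t: 15.85
eef_pos: [467.4, -148.6, 95.0]
tcp_rot: [-2.992, 1.569, 1.488]
ft_force: [0.2, -0.2, -2.0]
opening: 0.169
```

```bash
python3 - <<'E'
from h import *
p,T=scoop_tcp([466.5,-149.7,0],YS,0,93); rows(p,T,4)
q,d=read_camera("scene");cv2.imwrite("pics/sc9.png",cv2.resize(q[120:270,140:340],None,fx=4,fy=4))
E
```

```text
t 15.85 pos [ 467.4 -148.6   95. ] open 0.169 F [ 0.2 -0.2 -2. ]
err [-0.9 -1.1 -2. ] rv [ 0.001 -0.001  0.   ]
row/n 4 [ 0.51 -0.16  0.31] [ 0.0003 -0.0003  0.0001]
```

View pics/sc9.png

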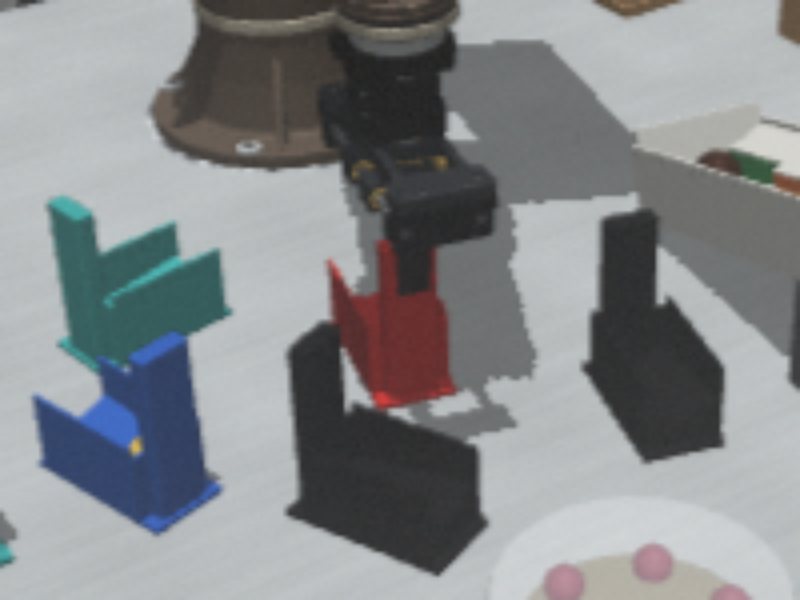

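The scoop is upright and about 2 mm above the table, with the force reading still showing its weight. Easing down.

Request:
servo_tool:
  steps: "1 -0.2 0.3 0 0 0 0; 1 -0.2 0.3 0 0 0 0; 1 0 0.3 0 0 0 0; 0.5 0 0 0 0 0 0; 0 0 0 0 0 0 0; 0 0 0 0 0 0 0; 0 0 0 0 0 0 0; 0 0 0 0 0 0 0"

```text
t: 16.7
eef_pos: [467.6, -149.7, 93.2]
tcp_rot: [1.847, 1.568, 0.043]
ft_force: [-0.4, -0.4, -2.1]
opening: 0.169
```

```bash
python3 - <<'E'
from h import *
p,T=scoop_tcp([466.5,-149.7,0],YS,0,93); rows(p,T,4)
E
```

```text
t 16.7 pos [ 467.6 -149.7   93.2] open 0.169 F [-0.4 -0.4 -2.1]
err [-1.1  0.  -0.2] rv [ 0.001 -0.001 -0.003]
row/n 4 [ 0.05 -0.26  0.06] [ 0.0004 -0.0002 -0.0007]
```

Request:
servo_tool:
  steps: "1 0 0 0 0 0 0; 1 0 0 0 0 0 0; 1 0 0 0 0 0 0; 0 0 0 0 0 0 0; 0 0 0 0 0 0 0; 0 0 0 0 0 0 0; 0 0 0 0 0 0 0; 0 0 0 0 0 0 0"

```text
t: 17.5
eef_pos: [467.8, -149.7, 93.1]
tcp_rot: [1.671, 1.567, -0.131]
ft_force: [-0.0, 1.0, 2.4]
opening: 0.167
```

```bash
python3 - <<'E'
from h import *
for _ in range(3): p,d=read_camera("wrist");print(sensors.state()["ft_force"].round(1),sensors.state()["eef_pos"].round(1))
E
```

```text
[0.1 0.2 3.2] [ 467.8 -149.7   93.1]
[0.9 1.3 2.5] [ 467.8 -149.7   93.1]
[0.7 1.3 2.8] [ 467.8 -149.7   93.2]
```

The force is now positive, so the scoop is standing on the table. Releasing.

Request:
servo_tool:
  steps: "0 0 0 0 0 0 20; 0 0 0 0 0 0 30; 0 0 0 0 0 0 45; 0 0 0 0 0 0 60; 0 0 0 0 0 0 60; 0 0 0 0 0 0 60; 0 0 0 0 0 0 60; 0 0 0 0 0 0 60"

```text
t: 18.45
eef_pos: [467.9, -149.8, 92.9]
tcp_rot: [1.648, 1.566, -0.155]
ft_force: [0.1, 0.0, -0.3]
opening: 0.624
```

Request:
servo_tool:
  steps: "-5 0 0 0 0 0 60; -10 0 0 0 0 0 60; -20 0 0 0 0 0 60; -20 0 0 0 0 0 60; -20 0 0 0 0 0 60; -20 0 0 0 0 0 60; -20 0 0 0 0 0 60; -20 0 0 0 0 0 60"

```text
t: 19.25
eef_pos: [466.1, -149.1, 236.2]
tcp_rot: [1.859, 1.568, 0.056]
ft_force: [0.2, 0.3, 0.3]
opening: 0.633
```

Request:
servo_tool:
  steps: "-20 0 10 0 0 0 60; -5 0 30 0 0 0 60; 0 0 30 0 0 0 60; 0 0 30 0 0 0 60; 0 0 30 0 0 0 60; 0 0 10 0 0 0 60; 0 0 0 0 0 0 60; 0 0 0 0 0 0 60"

```text
t: 20.05
eef_pos: [432.6, -288.4, 272.7]
tcp_rot: [1.37, 1.557, -0.431]
ft_force: [0.4, 0.3, 0.2]
opening: 0.633
```

```bash
python3 - <<'E'
from h import *
print(sensors.state()["t"],sensors.state()["eef_pos"])
q,d=read_camera("top");cv2.imwrite("pics/top10.png",q)
q,d=read_camera("scene");cv2.imwrite("pics/sc10.png",q)
E
```

```text
20.05 [ 432.58570107 -288.40132308  272.67960343]
```

View pics/top10.png

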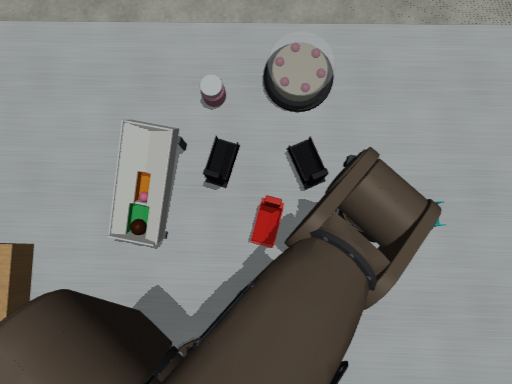

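View pics/sc10.png

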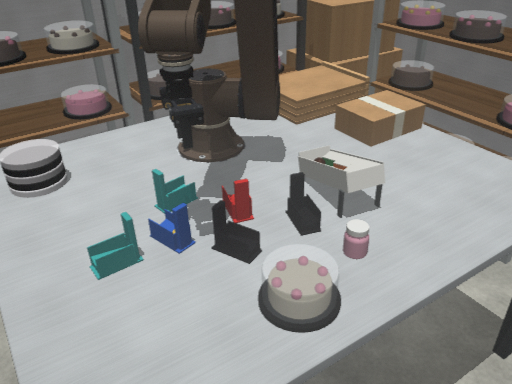

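The red scoop stands empty at (267,222) in the top view. Pink is in the orange slot (143,197), brown in the green slot (138,227). In the scene view the blue scoop is where it was, at (172,230), and the gripper is clear.

```bash
python3 -c "
from cell import order;print(order.job_done())"
```

```text
the job is handed in; nothing more can be done
None
```

I poured both balls from the red scoop into the chute and handed the job in at about 20 s of the 51 s allowed. The pink ball is in the orange slot and the brown one is in the green slot.

I tilted the scoop slowly about its lip over the chute's upper end, and both balls rolled out at about 16° of dip. I then set the scoop upright back at its starting place and let go only after the force reading changed sign, which showed the table was carrying it.

The last top and scene pictures showed each ball in its slot, the red scoop standing empty, the blue scoop where it started and the gripper clear. The arm hid the blue scoop in the last top picture, so that check comes from the scene view and the earlier top view at 14 s. No check failed. The only difference was that the two first-look cameras placed the grip about 5 mm apart, and the wrist camera then agreed with the top one.

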